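# Knock down the bench dog and clamp the soap bar

## Robot

A 6-joint arm with a two-finger parallel gripper is mounted at the origin on a cart in front of the work surface, level with it; the furniture and walls round the work are solid. World frame = base frame: x ahead of the robot, y to its left, z up, the work surface at z = 0. Lengths are in m, angles in rad, forces in N, time in s.
With the tool pointing down it reaches from about 0.25 to 0.775 m from the base axis. Payload 4 kg.
Tool frame: the origin (TCP) lies at the very end of the fingers, on their centre line; the grasp point (between the pads) lies 19 mm behind it; z points along the fingers, y is the direction in which the jaws open and shut (so a half turn about z gives the same grasp; the last joint's range is limited). The gripper opens to 94 mm and grips with 3 to 60 N. Pads are 16 mm wide; open, the fingers measure 119 mm over their backs; the gripper's body (75 mm by 177 mm) begins 78 mm behind the grasp point.
Start: joints at [1.014, 0.087, 1.371, -0, 1.684, -0.103], TCP at [0.241, 0.494, 0.206] pointing down, gripper open.
Joint ranges: [-3.1, 3.1], [-0.76, 2.03], [0.27, 2.55], [-1.08, 4.22], [0.17, 2.65], [-2.57, 2.57]. Speed limits (rad/s): [2.79, 2.79, 3.14, 3.14, 3.14, 3.14].

## Interface

Orientations are given as [roll, pitch, yaw] about the fixed x, y, z axes, in that order (R = Rz(yaw) Ry(pitch) Rx(roll)).
In Python, from bench import robot, cams, models gives the robot as it stands.
- The arm moves only by the tool step_arm, never from a script. Its argument "series" is a list of rows, each a list of 5 numbers: the gripper command: -1 is shut, 1 is fully open, values between are in proportion, then the shift along the tool's x, y, z in mm, then the turn about the tool's z in degrees. A call has 1 to 20 rows; each row is the pose to reach, as a shift and turn from the pose commanded when the call began, along the tool's axes at that moment; what a row does not reach only later rows make up. A row lasts 1/8 s, in which the tool goes at most 62.5 mm and 10.7 degrees, less where a joint would pass 70% of its speed; a pose out of reach is approached as far as the arm can. A call with a gripper value outside its range is refused whole. The fingers move at their own pace and stop on an object; the grip force is fixed at half the most. Time passes only in rows, so rows that repeat a pose let the fingers close. It gives the time, the measured TCP pose, the force and the opening at its end, in the units of the state.
- robot.get_obs(): the state, without advancing time (a new reading comes with each control period).
- cams.snapshot(name): name is "scene" or "side" or "wrist"; returns a dict with "pixels" (480x640x3 uint8, red, green, blue), "fov_y" (degrees; the focal length in pixels is half the picture's height over the tangent of half this angle, whatever the lens; pixels are square), "cx", "cy" (the principal point, pixels), "k1" (the pictures are not rectified: a ray, as slopes to the right and down, at radius r is drawn at 1 + k1 r^2 times it, then the intrinsics apply), "R" (3x3) and "t" (3): a world point X has camera coordinates R X + t. Camera axes: x right, y down, z forward; pixel columns grow to the right and rows downward; lengths in m; the calibration is good to about 2 mm. A picture is of the moment at which its call begins. There is no depth.
- robot.close_job(): hands the job in, once; it reports no verdict.
Trained networks look in a picture, given as the dict that the camera call returned (one of the last four; its "shot" number tells which), for a name from the list of things; names that differ only in an ending like _2 or _b are one class to them, and where a whole thing is asked for, a point or a joint stands for the part that bears it (a point fixed in the world has none). Each returns a list of dicts, best first, with "p" (0 to 1); they miss things now and then, are a little off and sometimes report something else, mostly with a low value. They report only what shows in the picture. A call takes as long as a camera call.
- models.find_in(picture, label): "position" ([x, y, z] in m, in world coordinates, good to about 4 mm: the middle of the surface that is visible of it).
- models.pinpoint(picture, label): "position" ([x, y, z] in m, in world coordinates, good to about 4 mm: a listed point, or the origin of a listed thing).
The state is a dict: "time": time; "joint_positions": joint angles; "qvel": joint speeds; "joint_torque": joint torques, N m; "tool_pos": TCP position; "ee_rot": TCP orientation; "wrist_force": force on the tool from outside, world axes, zero at the start; "wrist_torque": the same for the moment, N m; "width": finger opening in m.
Only numpy, scipy, OpenCV 4.12 (cv2) and the standard library are available. Lean on these libraries where they do the work, as an engineer would, in place of code of your own. Each camera call takes 0.05 s, during which the arm holds its last target. There are 200 camera calls.

## Task

Get the bar of soap held in the bar clamp: take the wooden mallet, knock the steel dog that stands in the jaw's way down flush with the board (with the mallet, not the fingers), and put the mallet back down on the counter clear of the clamp. Then pump the clamp's lever with the fingers, leaving the jaw itself alone, until the sprung pad presses the soap against the end stop and is pushed about half way back on its springs, never nearly all the way, which would crush the soap. The clamp slackens when its lever comes up, so finish while still holding the lever down, and leave the other goods on the counter where they are.

Things in the scene. Friction and masses are not known exactly. Their poses are not given: they have to be found in the camera images.
- clamp: Bar clamp on a fixed wooden board. Origin on the counter, under the clamp's axis; x is the way the jaw travels, z up. All offsets below are in this frame. Board x -120 to +160, y -48 to +48 mm, top at z 30 mm. Grey housing x -115 to -49, up to z 92; jaw plate and pad up to z 84. The toothed bar (z 53 mm) sticks out behind to x -213.
- clamp_stop (a point): Centre of the face of the wooden end stop, at x 145, y 0, z 53 mm in the clamp's frame, same axes; the stop is 84 mm wide and its top is at z 84 mm.
- dog_top (a point): Centre of the top of the bench dog: an upright steel peg, 18 mm across, at x 43, y 0 in the clamp's frame, between the jaw pad and the soap. Standing, its top is 22 mm above the board (z 52 mm); down, it is flush with the board (z 30 mm).
- dog (a joint): How far the dog is driven down: 0 standing (0.022 m proud of the board), 0.022 flush. A side spring holds it at any height; it takes about 7 to 8 N to move and does not come back up. While it stands the jaw pad cannot pass it.
- mallet_grip (a point): Where to grip the mallet: middle of its handle, 58 mm from the head's middle. It is of wood, about 0.24 kg, and stands on a striking face; head 56 mm along the handle, 34 wide, 60 high. Handle level, 20 mm wide, 24 high, centre 30 mm above the face, ending 138 mm from the head's middle. Axes: head towards +x, handle towards -x, z up.
- mallet_face (a point): Centre of the mallet's lower striking face (56 x 34 mm), under the middle of the head. Mallet's axes.
- mallet: The mallet; its origin is the centre of the lower striking face, axes as mallet_grip.
- lever_press (a point): Middle of the upper side of the wooden grip (44 x 34 mm) at the end of the pump lever, where to press down. The pivot is at x -70, z 96 mm in the clamp's frame, the point 100 mm from it towards -x. Lever up: the point is at x -165, z 128 mm; fully down (41 mm lower): at x -170, z 87 mm.
- lever (a joint): Pump lever angle: 0 up, 0.42 rad fully down. A light spring (about 2 to 3 N at the grip) brings it back up when let go. On the way down a pawl takes the jaw along, 0.067 m per rad, after up to 6 mm (of jaw travel) lost finding a tooth; on the way up the jaw stays. A full stroke moves the jaw 22 to 28 mm.
- jaw (a joint): Travel of the jaw along clamp +x: 0 fully back, at most 0.105 m. A brake of about 3.5 N keeps it where it is, which is less than a proper grip on the soap.
- pad_face (a point): Centre of the face of the jaw's sprung rubber-faced pad (50 wide, 36 mm high, its lower edge 38 mm above the counter); it faces clamp +x.
- pad (a joint): How far the pad is pushed back on its springs towards the jaw plate: 0 free, 0.020 m all the way; 1 N per mm. Free, 20 mm of its two guide rods show between pad and jaw plate. With the pad on the seated soap, 10 mm more press at the lever grip gives about 6.7 mm here and 4.5 N more at the grip.
- soap_mid (a point): Centre (half-way up) of the cream-coloured bar of soap lying on the board between dog and end stop: 59 mm along clamp x, 90 mm across, 46 mm high. Axes nearly the clamp's. Its far face starts up to 12 mm short of the end stop; the pad pushes it home.
- carton_mid (a point): Centre of a small printed carton, 60 x 90 x 34 mm, loose at the right; leave alone.
- iron_weight_mid (a point): Centre of a dark knobbed scale weight, 54 mm wide, 50 mm high, loose right of the clamp; leave alone.
- flat_soap_mid (a point): Centre of a bar of soap 56 x 94 x 30 mm, loose right of the mallet; leave alone.
- small_weight_mid (a point): Centre of a dark knobbed scale weight, 44 mm wide, 42 mm high, loose by the lever end of the clamp, on the left; leave alone.

How it is judged:
By the outcome, as a careful person would: the job done as asked, in the order asked, and still so for the second after the job is handed in, while the arm keeps its last pose, push and grip.
It also fails if it takes over 61 s, if anything falls off the work surface, if the arm or the gripper's body presses on something with over 40 N, if the wrist force passes 120 N, or if a joint passes its speed limit or range.

## Working session

There is one attempt and no reset: what is moved stays moved. The work goes in short steps, Python scripts to look and compute and a tool call to move; the robot and the scene stay as the last step left them, time stands still between calls to the robot, and variables do not carry over. Pictures are saved under pics/ and viewed, about 8 in all and at most 12, crops included, and the job is handed in when it is done.

Besides the shell and the picture viewer there is one more tool, called after "Call:" as name(argument=value, ...) on one line, values as JSON. step_arm: Moves the arm, as the interface text tells. Its arguments: {"type":"object","properties":{"series":{"type":"array","items":{"type":"array","items":{"type":"number"}}}},"required":["series"]}

```bash
mkdir -p pics; ls
cat > h.py <<'E'
import numpy as np, cv2
from bench import robot, cams, models
def snap(n,f=None):
    s=cams.snapshot(n)
    if f: cv2.imwrite('pics/'+f+'.png',s['pixels'][:,:,::-1])
    return s
def proj(s,X):
    c=s['R']@np.asarray(X)+s['t']; a=c[:2]/c[2]; a=a*(1+s['k1']*(a@a))
    f=240/np.tan(np.radians(s['fov_y']/2)); return a*f+[s['cx'],s['cy']]
def pp(s,l,fn='pinpoint'):
    return [(np.round(np.array(d['position'])*1000,1).tolist(),round(d['p'],2)) for d in getattr(models,fn)(s,l)[:2]]
E
python3 - <<'E'
from h import *
o=robot.get_obs(); print(o['time'],o['tool_pos'],o['ee_rot'],o['width'])
for n in ('scene','side'):
    s=snap(n,n+'0'); print(n)
    for l in ['clamp','clamp_stop','dog_top','mallet_grip','mallet_face','lever_press','pad_face','soap_mid','small_weight_mid','iron_weight_mid','flat_soap_mid','carton_mid']: print(l,pp(s,l))
print(robot.get_obs()['time'])
E
```

```text
pics
0.0 [0.24082578 0.49387439 0.20432448] [-3.13946879e+00 -2.16829493e-04  2.68781088e+00] 0.09397395146636207
scene
clamp [([626.0, 70.7, 4.9], 0.78), ([664.2, 46.9, 50.2], 0.66)]
clamp_stop [([745.7, -10.3, 52.3], 0.8), ([662.0, 43.6, 48.9], 0.66)]
dog_top [([664.1, 46.7, 48.2], 0.48)]
mallet_grip [([490.4, -9.6, 28.2], 0.95)]
mallet_face [([528.5, -52.1, 1.1], 0.95)]
lever_press [([490.9, 164.1, 131.7], 0.93)]
pad_face [([629.0, 70.4, 56.4], 0.84), ([528.0, -55.2, -0.8], 0.43)]
soap_mid [([715.1, 10.9, 52.4], 0.93)]
small_weight_mid [([452.7, 232.4, 13.3], 0.85), ([664.7, 47.2, 45.1], 0.32)]
iron_weight_mid [([638.9, -149.3, 16.9], 0.92), ([631.0, 70.8, 55.5], 0.52)]
flat_soap_mid [([478.8, -161.3, 17.5], 0.69)]
carton_mid [([614.5, -270.8, 16.4], 0.89)]
side
clamp [([622.8, 75.8, -0.7], 0.56)]
clamp_stop [([749.3, -8.6, 56.2], 0.56), ([528.0, -52.4, 1.6], 0.15)]
dog_top [([662.5, 46.6, 50.3], 0.64)]
mallet_grip [([491.7, -10.9, 25.9], 0.89)]
mallet_face [([535.6, -54.6, -1.3], 0.56), ([617.3, -263.5, 15.5], 0.45)]
lever_press [([485.0, 163.7, 128.4], 0.89)]
pad_face [([625.5, 69.4, 57.1], 0.61)]
soap_mid [([718.8, 16.0, 55.6], 0.94), ([532.5, -52.4, -4.5], 0.47)]
small_weight_mid [([450.0, 231.7, 15.3], 0.54)]
iron_weight_mid [([641.5, -150.3, 17.2], 0.84), ([481.2, -161.3, 13.2], 0.18)]
flat_soap_mid [([481.3, -162.9, 15.1], 0.8)]
carton_mid [([750.2, -8.6, 53.8], 0.71), ([613.1, -261.6, 15.0], 0.62)]
1.3
```

View pictures.

View pics/scene0.png

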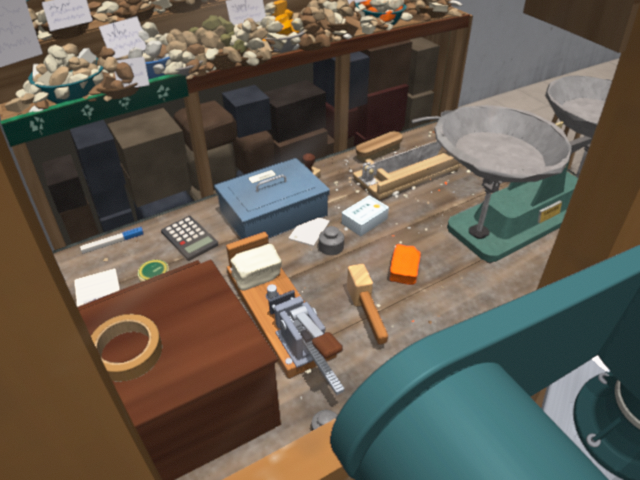

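View pics/side0.png

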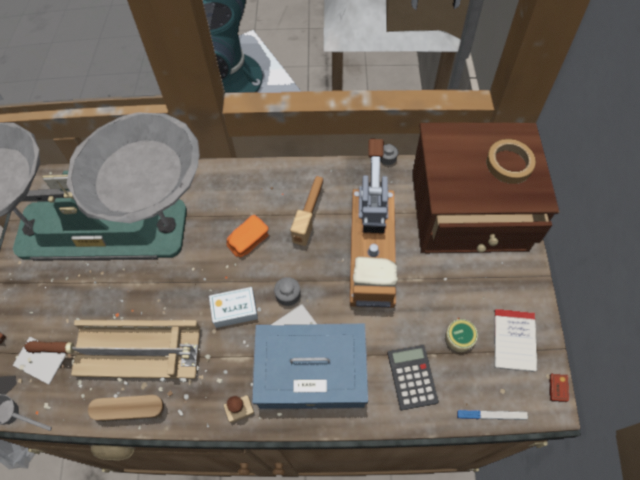

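```bash
cat >> h.py <<'E'
def ray(s,uv):
    f=240/np.tan(np.radians(s['fov_y']/2)); K=np.array([[f,0,s['cx']],[0,f,s['cy']],[0,0,1.]])
    a=cv2.undistortPoints(np.array([[uv]],float),K,np.array([s['k1'],0,0,0.]))[0,0]
    d=s['R'].T@np.array([a[0],a[1],1]); return -s['R'].T@s['t'], d/np.linalg.norm(d)
def tri(s1,u1,s2,u2):
    c1,d1=ray(s1,u1); c2,d2=ray(s2,u2)
    k=np.linalg.lstsq(np.c_[d1,-d2],c2-c1,rcond=None)[0]; p,q=c1+k[0]*d1,c2+k[1]*d2
    return np.round(1000*(p+q)/2),round(1000*np.linalg.norm(p-q),1)
def onz(s,uv,z):
    c,d=ray(s,uv); return np.round(1000*(c+d*(z-c[2])/d[2]))
E
python3 - <<'E'
from h import *
a=snap('scene');b=snap('side');snap('wrist','w0')
for n,s in (('scene',a),('side',b)):
    print(n,'cam',-s['R'].T@s['t'])
    for X in [(0,0,0),(0,0,.4),(.241,.494,.206),(.3,.3,0),(.3,-.3,0),(.3,.3,.3),(.3,-.3,.3),(.3,.0,0.1)]: print(X,proj(s,X).round())
for u,v in [((277,360),(420,125)),((210,262),(427,222)),((280,425),(422,152))]: print(tri(a,u,b,v))
for uv in [(250,155),(490,150),(160,155),(236,155),(490,140),(545,155)]: print(uv,[onz(b,uv,z).tolist() for z in (0,.2,.5)])
for uv in [(319,180),(302,236),(313,213)]: print(onz(b,uv,.03))
E
```

```text
scene cam [0.26143948 0.59957311 0.76660916]
(0, 0, 0) [633. 427.]
(0, 0, 0.4) [763. 246.]
(0.241, 0.494, 0.206) [396. 643.]
(0.3, 0.3, 0) [397. 514.]
(0.3, -0.3, 0) [505. 257.]
(0.3, 0.3, 0.3) [429. 403.]
(0.3, -0.3, 0.3) [542. 134.]
(0.3, 0.0, 0.1) [475. 324.]
side cam [ 1.07221086 -0.29342002  1.06826093]
(0, 0, 0) [224.  80.]
(0, 0, 0.4) [194. -49.]
(0.241, 0.494, 0.206) [433.   6.]
(0.3, 0.3, 0) [376. 107.]
(0.3, -0.3, 0) [163. 209.]
(0.3, 0.3, 0.3) [385.  14.]
(0.3, -0.3, 0.3) [121. 126.]
(0.3, 0.0, 0.1) [270. 128.]
(array([516., 255., 175.]), np.float64(3.4))
(array([717., 133., 164.]), np.float64(4.2))
(array([506., 283.,  52.]), np.float64(11.2))
(250, 155) [[269.0, -52.0, 0.0], [420.0, -97.0, 200.0], [645.0, -165.0, 500.0]]
(490, 150) [[564.0, 469.0, 0.0], [659.0, 326.0, 200.0], [802.0, 112.0, 500.0]]
(160, 155) [[148.0, -246.0, 0.0], [321.0, -255.0, 200.0], [580.0, -268.0, 500.0]]
(236, 155) [[251.0, -82.0, 0.0], [405.0, -122.0, 200.0], [635.0, -181.0, 500.0]]
(490, 140) [[539.0, 490.0, 0.0], [639.0, 343.0, 200.0], [788.0, 123.0, 500.0]]
(545, 155) [[647.0, 583.0, 0.0], [727.0, 419.0, 200.0], [846.0, 173.0, 500.0]]
[441.  46.  30.]
[550. -61.  30.]
[511. -11.  30.]
```

View pics/w0.png

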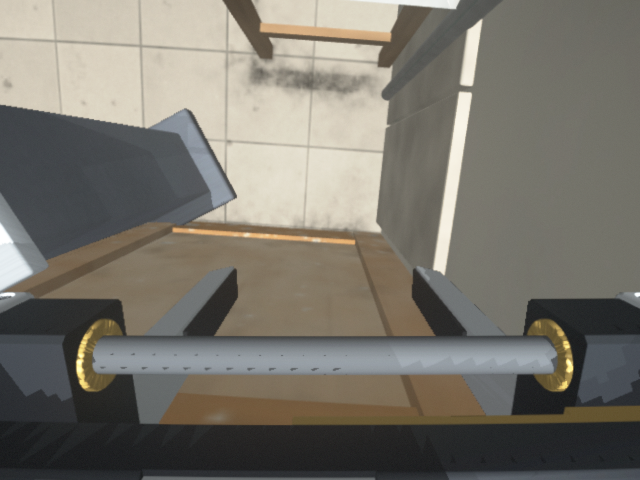

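Run:
```python
import cv2,numpy as np
a=cv2.imread('pics/side0.png')[0:170,120:620]; b=cv2.imread('pics/scene0.png')
a=cv2.resize(a,(800,272)); 
c=cv2.resize(b[240:480,60:400],(460,325)); d=cv2.resize(b[0:480,480:640],(108,325))
o=np.zeros((600,800,3),np.uint8); o[:272]=a;o[275:,:460]=c;o[275:,470:578]=d
cv2.imwrite('pics/c1.png',o)
```

```text
(no output)
```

View pics/c1.png

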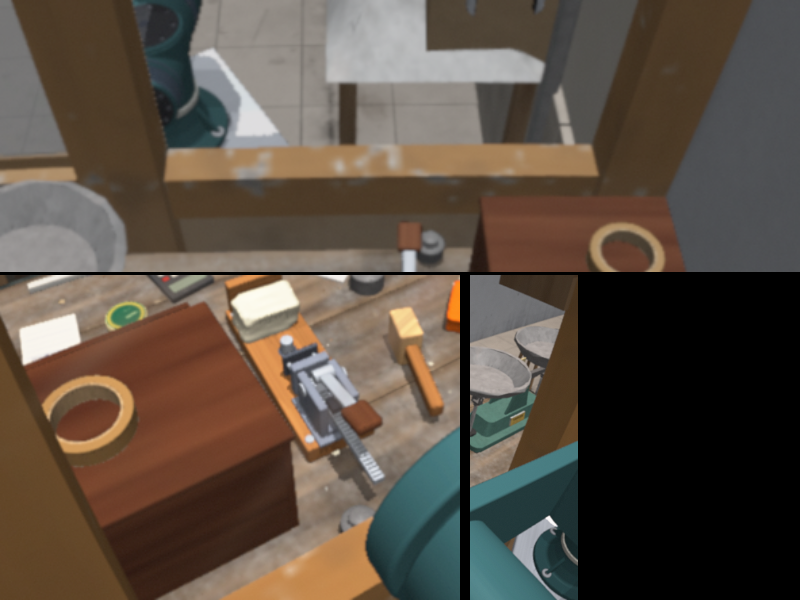

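Run:
```python
from h import *
a=snap('scene');b=snap('side')
def az(s,uv):
    c,d=ray(s,uv); return c[:2],d[:2]
def vert(u,v):
    c,d=az(a,u);e,f=az(b,v);k=np.linalg.solve(np.c_[d,-f],e-c);return (1000*(c+k[0]*d)).round()
for u in [(544,273),(590,145)]:
    for v in [(204,0),(223,114),(234,156)]: print('post1',u,v,vert(u,v))
for u in [(60,280),(140,440),(155,478)]:
    for v in [(520,40),(493,111)]: print('post2',u,v,vert(u,v))
def pl(s,u,v):
    c,d=ray(s,u);_,e=ray(s,v);n=np.cross(d,e);n/=np.linalg.norm(n);return n,n@c
A=pl(a,(224,480),(337,436));B=pl(b,(223,114),(493,111))
d=np.cross(A[0],B[0]);d/=np.linalg.norm(d);p=np.linalg.lstsq(np.array([A[0],B[0]]),np.array([A[1],B[1]]),rcond=None)[0]
print('sill dir',d,'pt',p)
for uv in [(223,114),(493,111),(223,92),(223,134),(470,92)]: print(uv,[onz(b,uv,z).tolist() for z in (.05,.1,.15)])
print(robot.get_obs()['time'])
```

```text
post1 (544, 273) (204, 0) [226. -64.]
post1 (544, 273) (223, 114) [225. -81.]
post1 (544, 273) (234, 156) [225. -81.]
post1 (590, 145) (204, 0) [228. -64.]
post1 (590, 145) (223, 114) [227. -82.]
post1 (590, 145) (234, 156) [227. -82.]
post2 (60, 280) (520, 40) [538. 467.]
post2 (60, 280) (493, 111) [531. 470.]
post2 (140, 440) (520, 40) [540. 464.]
post2 (140, 440) (493, 111) [533. 468.]
post2 (155, 478) (520, 40) [535. 471.]
post2 (155, 478) (493, 111) [528. 475.]
sill dir [-0.57561708 -0.81142315 -0.10127903] pt [ 0.13687902 -0.10381366  0.05378114]
(223, 114) [[156.0, -64.0, 50.0], [201.0, -75.0, 100.0], [246.0, -87.0, 150.0]]
(493, 111) [[495.0, 520.0, 50.0], [524.0, 480.0, 100.0], [552.0, 440.0, 150.0]]
(223, 92) [[88.0, -33.0, 50.0], [136.0, -45.0, 100.0], [184.0, -58.0, 150.0]]
(223, 134) [[215.0, -91.0, 50.0], [257.0, -101.0, 100.0], [299.0, -111.0, 150.0]]
(470, 92) [[415.0, 510.0, 50.0], [447.0, 471.0, 100.0], [480.0, 431.0, 150.0]]
1.55
```

Call:
step_arm(series=[[1,-23,-17,-5,10],[1,-46,-35,-10,20],[1,-69,-52,-10,30],[1,-92,-70,-10,40],[1,-115,-87,-10,50],[1,-138,-104,-10,60],[1,-161,-122,-10,70],[1,-184,-139,-10,80],[1,-207,-157,-10,90],[1,-230,-174,-10,100]])

```text
time: 2.8
tool_pos: [0.3719, 0.2363, 0.2157]
ee_rot: [3.141, -0.001, 0.937]
wrist_force: [0.4, 0.7, -0.6]
width: 0.094
```

```bash
cat >> h.py <<'E'
def rel(p,yaw=None,o=None):
    """tool-axis shift (mm) and turn (deg) to world TCP p(mm) with tool yaw (deg)"""
    from scipy.spatial.transform import Rotation as Ro
    o=o or robot.get_obs(); R=Ro.from_euler('xyz',o['ee_rot']).as_matrix()
    d=R.T@(np.array(p)-1000*o['tool_pos']); psi=np.degrees(o['ee_rot'][2])
    print('t',round(o['time'],2),'tcp',(o['tool_pos']*1000).round(1),'yaw',psi.round(1),'shift',d.round(1),'turn',None if yaw is None else round((psi-yaw+180)%360-180,1),'F',np.round(o['wrist_force'],1),'w',round(o['width']*1000,1),'q',np.round(o['joint_positions'],2))
E
python3 - <<'E'
from h import *
rel((501,-20,200),-47.4); snap('side','s2')
E
```

```text
t 2.8 tcp [371.9 236.3 215.7] yaw 53.7 shift [-130.   255.8   15.6] turn 101.1 F [ 0.4  0.7 -0.6] w 94.0 q [ 0.44 -0.16  1.59  0.    1.71  1.07]
```

View pics/s2.png

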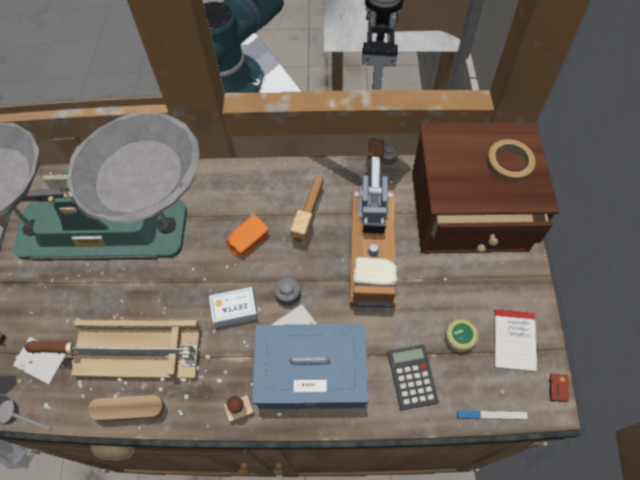

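Call:
step_arm(series=[[1,-13,26,2,10],[1,-26,51,5,20],[1,-39,77,7,30],[1,-52,102,10,40],[1,-65,128,12,50],[1,-78,154,15,60],[1,-91,179,20,70],[1,-104,205,30,80],[1,-117,230,40,90],[1,-130,256,50,101],[1,-130,256,60,101],[1,-130,256,60,101]])

```text
time: 4.35
tool_pos: [0.5013, -0.0176, 0.1544]
ee_rot: [3.141, 0.003, -0.818]
wrist_force: [-0.0, 0.6, 0.9]
width: 0.0938
```

Run:
```python
from h import *
rel((501,-20,160),-47.4); s=snap('side'); w=snap('wrist','w3')
for v in (s,w): print(pp(v,'mallet_grip'),pp(v,'mallet_face'))
```

```text
t 4.35 tcp [501.3 -17.6 154.4] yaw -46.8 shift [ 1.5  1.9 -5.6] turn 0.6 F [-0.   0.6  0.9] w 93.8 q [-0.15 -0.    1.57  0.    1.58  2.24]
[([491.7, -8.4, 28.7], 0.6)] [([534.4, -53.5, -6.9], 0.94)]
[([487.2, -12.7, 27.2], 0.73)] []
```

View pics/w3.png

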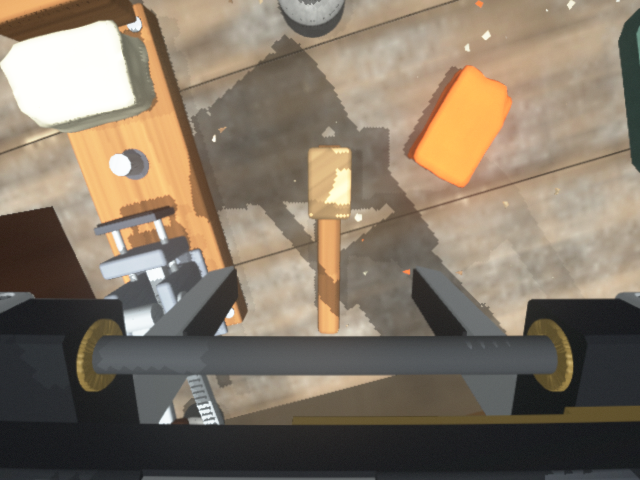

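Run:
```python
from h import *
w=snap('wrist')
for uv,z in [((330,148),.06),((330,216),.06),((329,222),.042),((328,331),.042),((318,280),.042),((339,280),.042),((122,163),.052)]: print(uv,onz(w,uv,z))
print(robot.get_obs()['tool_pos'])
```

```text
(330, 148) [549. -75.  60.]
(330, 216) [513. -36.  60.]
(329, 222) [508. -30.  42.]
(328, 331) [440.  44.  42.]
(318, 280) [480.  14.  42.]
(339, 280) [466.   2.  42.]
(122, 163) [663.  46.  52.]
[ 0.50238442 -0.01803296  0.15610812]
```

Call:
step_arm(series=[[1,1,4,50,0.6],[1,1,4,100,0.6],[1,1,4,130,0.6],[1,1,4,144,0.6],[1,1,4,144,0.6],[-1,1,4,144,0.6],[-1,1,4,144,0.6],[-1,1,4,144,0.6],[-1,1,4,144,0.6],[-1,1,4,144,0.6],[-1,1,4,144,0.6]])

```text
time: 6.08
tool_pos: [0.5, -0.022, 0.0114]
ee_rot: [-3.142, 0.0, -0.831]
wrist_force: [0.4, 0.3, -0.2]
width: 0.0375
```

Run:
```python
from h import *
rel((500,-21.6,12),-47.5)
```

```text
t 6.08 tcp [500.  -22.   11.4] yaw -47.6 shift [-0.3 -0.3 -0.6] turn -0.1 F [ 0.4  0.3 -0.2] w 37.5 q [-0.16  0.1   1.75  0.    1.29  2.24]
```

Not fully shut yet; let the fingers close, then lift.

Call:
step_arm(series=[[-1,0,0,0,0],[-1,0,0,0,0],[-1,0,0,0,0],[-1,0,0,0,0],[-1,0,0,-20,0],[-1,0,0,-50,0],[-1,0,0,-90,0],[-1,0,0,-110,0],[-1,0,0,-110,0]])

```text
time: 7.2
tool_pos: [0.5009, -0.0221, 0.1229]
ee_rot: [-3.14, -0.002, -0.831]
wrist_force: [-0.8, -0.5, -2.9]
width: 0.0198
```

Run:
```python
from h import *
rel((500,-21.6,122),-47.5)
s=snap('side'); c=snap('scene')
for v in (s,c):
  for l in ('mallet_face','mallet_grip','dog_top','soap_mid','clamp_stop'): print(l,pp(v,l))
```

```text
t 7.2 tcp [500.9 -22.1 122.9] yaw -47.6 shift [-1.   0.3  0.9] turn -0.1 F [-0.8 -0.5 -2.9] w 19.8 q [-0.16  0.01  1.62  0.    1.51  2.24]
mallet_face []
mallet_grip [([626.9, 72.6, 56.1], 0.59)]
dog_top [([662.4, 48.0, 51.8], 0.54)]
soap_mid [([716.7, 16.8, 57.5], 0.69)]
clamp_stop [([748.6, -10.2, 54.5], 0.9)]
mallet_face [([528.7, -53.8, 108.5], 0.6)]
mallet_grip [([489.6, -11.3, 138.9], 0.9)]
dog_top [([663.3, 48.0, 48.6], 0.61), ([617.0, -268.6, 19.9], 0.51)]
soap_mid [([715.5, 9.8, 56.6], 0.82)]
clamp_stop [([745.2, -7.1, 51.7], 0.71), ([616.8, -268.8, 18.8], 0.19)]
```

Call:
step_arm(series=[[-1,7,-12,0,-10],[-1,14,-24,0,-20],[-1,21,-36,0,-30],[-1,28,-49,0,-40],[-1,35,-61,0,-50],[-1,42,-73,0,-60],[-1,49,-85,0,-70],[-1,56,-97,0,-80],[-1,63,-110,0,-90],[-1,69,-122,0,-100],[-1,69,-122,5,-104],[-1,69,-122,10,-104],[-1,69,-122,10,-104]])

```text
time: 9.43
tool_pos: [0.6361, 0.0093, 0.1106]
ee_rot: [-3.14, 0.001, 0.983]
wrist_force: [-0.0, -0.0, -2.5]
width: 0.0197
```

Run:
```python
from h import *
rel((637.5,8.7,112),56.3)
s=snap('side','s5');w=snap('wrist','w5')
d=(663,47,52);print(pp(s,'mallet_face'),proj(s,np.array(d)/1000),proj(w,np.array(d)/1000))
a=s['pixels'][150:340,240:480];o=np.hstack([cv2.resize(a,(480,380)),cv2.resize(w['pixels'],(320,240)).repeat(1,0) if 0 else cv2.copyMakeBorder(cv2.resize(w['pixels'],(320,240)),0,140,0,0,0)])
cv2.imwrite('pics/c5.png',o[:,:,::-1])
```

```text
t 9.43 tcp [636.1   9.3 110.6] yaw 56.3 shift [ 0.3  1.5 -1.4] turn 0.0 F [-0.  -0.  -2.5] w 19.7 q [-0.07  0.31  1.29 -0.    1.54  0.51]
[([662.9, 47.2, 96.6], 0.66)] [372.22086027 248.15077887] [325.46224377 186.214966  ]
```

View pics/c5.png

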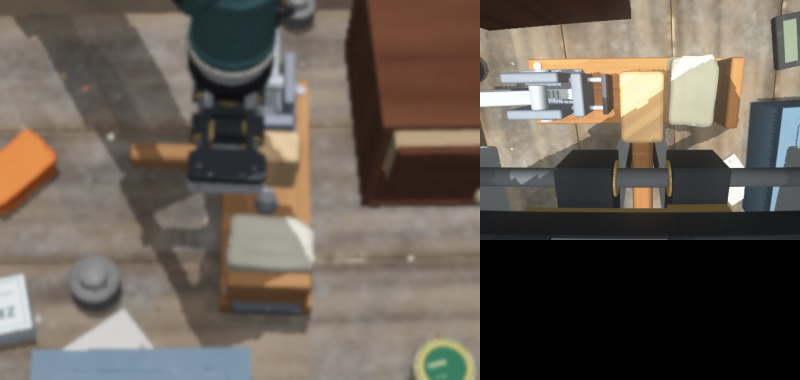

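Call:
step_arm(series=[[-1,0,1,20,0],[-1,0,1,36,0],[-1,0,1,44,0],[-1,0,1,48,0],[-1,0,1,52,0],[-1,0,1,56,0],[-1,0,1,60,0]])

```text
time: 10.45
tool_pos: [0.6381, 0.0088, 0.0524]
ee_rot: [3.14, -0.001, 0.984]
wrist_force: [-2.9, 0.3, 4.6]
width: 0.0199
```

Run:
```python
from h import *
rel((637.5,8.7,41),56.3)
```

```text
t 10.45 tcp [638.1   8.8  52.4] yaw 56.4 shift [-0.4 -0.4 11.4] turn 0.1 F [-2.9  0.3  4.6] w 19.9 q [-0.08  0.35  1.36  0.    1.43  0.51]
```

Call:
step_arm(series=[[-1,0,0,4,0],[-1,0,0,7,0],[-1,0,0,10,0],[-1,0,0,12,0],[-1,0,0,12,0]])

```text
time: 11.08
tool_pos: [0.638, 0.0088, 0.0413]
ee_rot: [3.14, -0.001, 0.984]
wrist_force: [-4.1, 0.0, 10.1]
width: 0.0197
```

Run:
```python
from h import *
rel((637.5,8.7,41),56.3)
```

```text
t 11.07 tcp [638.    8.8  41.3] yaw 56.4 shift [-0.4 -0.4  0.3] turn 0.1 F [-4.1  0.  10.1] w 19.7 q [-0.08  0.36  1.37  0.    1.41  0.51]
```

Call:
step_arm(series=[[-1,0,0,2,0],[-1,0,0,4,0],[-1,0,0,4,0]])

```text
time: 11.45
tool_pos: [0.638, 0.0087, 0.041]
ee_rot: [3.139, -0.001, 0.985]
wrist_force: [-11.5, 0.1, 21.8]
width: 0.0196
```

Run:
```python
from h import *
rel((637.5,8.7,41),56.3)
```

```text
t 11.45 tcp [638.    8.7  41. ] yaw 56.4 shift [-0.3 -0.4 -0. ] turn 0.1 F [-11.5   0.1  21.8] w 19.6 q [-0.08  0.36  1.38 -0.    1.4   0.51]
```

Call:
step_arm(series=[[-1,0,0,-30,0],[-1,0,0,-60,0],[-1,0,0,-80,0],[-1,-10,-10,-85,10],[-1,-20,-20,-85,20],[-1,-30,-30,-85,30],[-1,-40,-40,-85,40],[-1,-50,-50,-85,50],[-1,-60,-60,-85,60],[-1,-70,-70,-85,70],[-1,-80,-80,-85,80],[-1,-90,-88,-85,90],[-1,-102,-98,-85,100],[-1,-102,-98,-75,104],[-1,-102,-98,-70,104]])

```text
time: 13.32
tool_pos: [0.4985, -0.0218, 0.1038]
ee_rot: [3.14, 0.002, -0.83]
wrist_force: [-1.3, 0.0, -2.1]
width: 0.0195
```

Run:
```python
from h import *
rel((500,-22,12),-47.6)
s=snap('side','s6');w=snap('wrist','w6')
a=s['pixels'][150:340,240:480];o=np.hstack([cv2.resize(a,(480,380)),cv2.resize(w['pixels'][60:300,0:202],(320,380))])
cv2.imwrite('pics/c6.png',o[:,:,::-1])
for v in (s,w):
  for l in ('mallet_face','dog_top'): print(l,pp(v,l))
```

```text
t 13.32 tcp [498.5 -21.8 103.8] yaw -47.6 shift [ 1.3 -1.1 91.8] turn 0.0 F [-1.3  0.  -2.1] w 19.5 q [-0.16  0.02  1.65  0.    1.48  2.24]
mallet_face [([529.8, -55.6, 88.2], 0.86)]
dog_top [([750.5, -7.8, 56.7], 0.55)]
mallet_face []
dog_top []
```

View pics/c6.png

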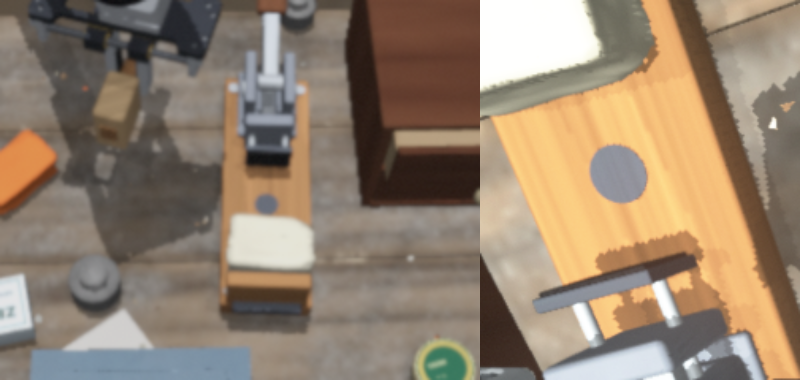

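Call:
step_arm(series=[[-1,1,-1,50,0],[-1,1,-1,80,0],[-1,1,-1,87,0],[-1,1,-1,90,0],[-1,1,-1,92,0],[-1,1,-1,92,0]])

```text
time: 14.38
tool_pos: [0.5018, -0.0221, 0.0147]
ee_rot: [-3.14, -0.002, -0.831]
wrist_force: [-0.7, 0.6, -1.5]
width: 0.0193
```

Run:
```python
from h import *
rel((500,-22,12),-47.6)
```

```text
t 14.38 tcp [501.8 -22.1  14.7] yaw -47.6 shift [-1.3  1.2  2.7] turn 0.0 F [-0.7  0.6 -1.5] w 19.3 q [-0.16  0.1   1.75  0.    1.29  2.24]
```

Call:
step_arm(series=[[-1,0,0,0,0],[-1,0,0,2,0],[-1,0,0,2,0]])

```text
time: 14.75
tool_pos: [0.5006, -0.022, 0.0113]
ee_rot: [3.141, 0.0, -0.831]
wrist_force: [-0.1, 0.7, -1.2]
width: 0.0198
```

Call:
step_arm(series=[[0.2,0,0,0,0],[0.2,0,0,0,0],[0.2,0,0,0,0],[0.2,0,0,0,0],[0.2,0,0,0,0],[0.2,0,0,-15,0],[0.2,0,0,-40,0],[0.2,0,0,-90,0],[0.2,0,0,-145,0],[0.2,0,0,-175,0],[0.2,0,0,-175,0]])

```text
time: 16.12
tool_pos: [0.5027, -0.0223, 0.1907]
ee_rot: [-3.136, -0.006, -0.831]
wrist_force: [0.0, -0.3, -0.0]
width: 0.056
```

Run:
```python
from h import *
s=snap('side');c=snap('scene')
P={}
for v in (s,c):
  for l in ('mallet_face','mallet_grip','lever_press','pad_face','soap_mid','clamp_stop','clamp'): print(l,pp(v,l))
u=np.array([np.cos(np.radians(-33.7)),np.sin(np.radians(-33.7))]);O=np.array([626.5,71.5])
L=O-165*u; print(L); rel((*L,190),56.3)
```

```text
mallet_face [([532.0, -52.5, -5.5], 0.62)]
mallet_grip [([490.1, -8.0, 30.6], 0.78)]
lever_press [([489.1, 162.0, 131.4], 0.65), ([483.8, -163.5, 15.9], 0.31)]
pad_face [([628.1, 73.8, 54.1], 0.73)]
soap_mid [([716.6, 16.1, 56.6], 0.84)]
clamp_stop [([748.4, -9.5, 56.6], 0.92), ([629.8, 71.9, 55.9], 0.69)]
clamp [([625.3, 76.0, 0.6], 0.89)]
mallet_face [([529.4, -52.0, -1.8], 0.56)]
mallet_grip [([489.0, -14.2, 28.5], 0.7)]
lever_press [([487.7, 160.7, 130.3], 0.84), ([616.1, -267.5, 19.1], 0.52)]
pad_face [([629.1, 70.4, 52.3], 0.69)]
soap_mid [([714.4, 15.3, 52.0], 0.62)]
clamp_stop [([747.0, -8.6, 52.1], 0.57)]
clamp [([625.3, 73.6, 2.9], 0.89), ([617.4, -269.4, 15.1], 0.22)]
[489.22756985 163.04933053]
t 16.93 tcp [500.9 -22.  186.5] yaw -47.6 shift [-144.5 -116.2   -3.5] turn -103.9 F [0.8 0.8 0. ] w 56.4 q [-0.16 -0.02  1.52  0.    1.64  2.24]
```

Call:
step_arm(series=[[-1,-14,-12,-2,-10],[-1,-28,-23,-4,-20],[-1,-43,-35,-4,-30],[-1,-58,-46,-4,-40],[-1,-72,-58,-4,-50],[-1,-87,-70,-4,-60],[-1,-101,-82,-4,-70],[-1,-115,-93,-4,-80],[-1,-130,-105,-4,-90],[-1,-145,-116,-4,-100],[-1,-145,-116,10,-104],[-1,-145,-116,25,-104],[-1,-145,-116,40,-104],[-1,-145,-116,40,-104]])

```text
time: 18.68
tool_pos: [0.4875, 0.1628, 0.1444]
ee_rot: [-3.139, 0.003, 0.983]
wrist_force: [0.1, -0.4, 0.4]
width: 0.0003
```

Run:
```python
from h import *
rel((489,162.5,130),56.3)
s=snap('side','s7');w=snap('wrist','w7');c=snap('scene')
for v in (w,): print(pp(v,'lever_press'),pp(v,'pad_face'))
o=np.hstack([cv2.resize(s['pixels'][100:340,300:480],(360,480)),cv2.resize(w['pixels'],(440,330))[:0].repeat(1,0) if 0 else cv2.copyMakeBorder(cv2.resize(w['pixels'],(440,330)),0,150,0,0,0)])
cv2.imwrite('pics/c7.png',o[:,:,::-1])
```

```text
t 18.68 tcp [487.5 162.8 144.4] yaw 56.3 shift [ 0.6  1.4 14.4] turn 0.0 F [ 0.1 -0.4  0.4] w 0.3 q [0.21 0.03 1.55 0.   1.56 0.8 ]
[([485.9, 164.6, 128.2], 0.91)] [([624.3, 72.3, 59.4], 0.77), ([454.6, 228.5, 14.0], 0.59)]
```

View pics/c7.png

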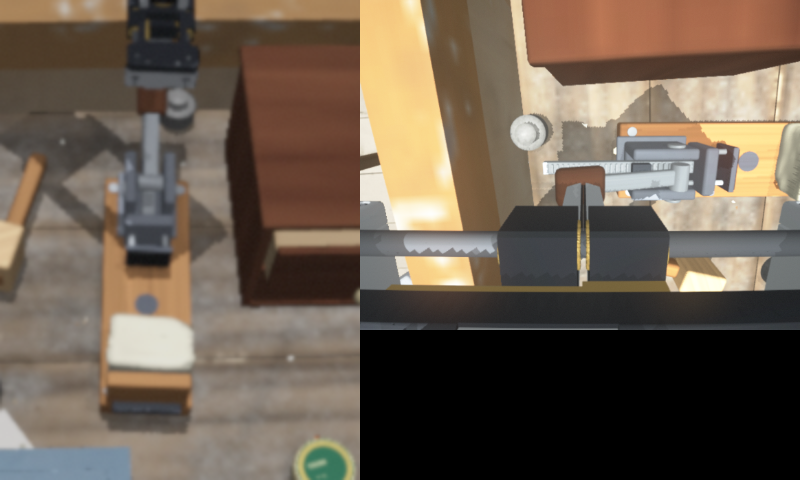

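Call:
step_arm(series=[[-1,0,1,12,0],[-1,0,0,25,0],[-1,0,-1,38,0],[-1,0,-3,48,0],[-1,0,-4,56,0],[-1,0,-4,58,0],[-1,0,-4,58,0]])

```text
time: 19.8
tool_pos: [0.4865, 0.1652, 0.089]
ee_rot: [3.139, -0.001, 0.984]
wrist_force: [1.4, -0.9, 4.2]
width: 0.0006
```

Run:
```python
from h import *
rel((489,162.5,130),56.3)
for n in('side','scene'): v=snap(n);print(pp(v,'pad_face'),pp(v,'soap_mid'))
```

```text
t 19.8 tcp [486.5 165.2  89. ] yaw 56.4 shift [ -0.8   3.7 -41. ] turn 0.1 F [ 1.4 -0.9  4.2] w 0.6 q [ 0.22  0.06  1.64 -0.    1.44  0.8 ]
[([653.2, 56.7, 56.6], 0.59)] [([718.3, 17.9, 56.6], 0.93)]
[([652.1, 55.9, 54.3], 0.66)] [([709.6, 15.7, 51.1], 0.97)]
```

Call:
step_arm(series=[[-1,0,1,-14,0],[-1,0,3,-30,0],[-1,0,4,-44,0],[-1,0,4,-46,0],[-1,0,4,-46,0],[-1,0,3,-30,0],[-1,0,2,-16,0],[-1,0,1,-6,0],[-1,0,0,0,0],[-1,0,0,1,0],[-1,0,0,1,0]])

```text
time: 21.48
tool_pos: [0.4864, 0.1657, 0.0879]
ee_rot: [3.139, -0.002, 0.984]
wrist_force: [0.2, 0.1, 7.6]
width: 0.0004
```

Run:
```python
from h import *
rel((489,162.5,130),56.3)
for n in('side','scene'): v=snap(n);print(pp(v,'pad_face'),pp(v,'soap_mid'),pp(v,'pad_face'))
```

```text
t 21.48 tcp [486.4 165.7  87.9] yaw 56.4 shift [ -1.1   4.  -42.1] turn 0.1 F [0.2 0.1 7.6] w 0.4 q [ 0.22  0.06  1.64 -0.    1.44  0.8 ]
[([673.7, 42.5, 59.7], 0.5)] [([715.9, 15.4, 54.0], 0.68)] [([673.7, 42.5, 59.7], 0.5)]
[([674.4, 44.9, 54.1], 0.51)] [([713.6, 11.8, 54.5], 0.71)] [([674.4, 44.9, 54.1], 0.51)]
```

Call:
step_arm(series=[[-1,0,1,-14,0],[-1,0,3,-30,0],[-1,0,4,-44,0],[-1,0,4,-46,0],[-1,0,4,-46,0],[-1,0,3,-30,0],[-1,0,2,-18,0],[-1,0,1,-10,0],[-1,0,0,-4,0],[-1,0,0,0,0],[-1,0,0,0,0]])

```text
time: 23.25
tool_pos: [0.4865, 0.1656, 0.088]
ee_rot: [3.139, -0.002, 0.984]
wrist_force: [2.2, 0.8, 5.6]
width: 0.0007
```

Run:
```python
from h import *
rel((489,162.5,130),56.3)
for n in('side','scene'):
  v=snap(n,n+'8');print(pp(v,'pad_face'),pp(v,'soap_mid'))
s=cv2.imread('pics/side8.png')[175:315,310:430]; cv2.imwrite('pics/c8.png',cv2.resize(s,None,fx=4,fy=4,interpolation=cv2.INTER_CUBIC))
```

```text
t 23.25 tcp [486.5 165.6  88. ] yaw 56.4 shift [ -1.1   3.9 -42. ] turn 0.1 F [2.2 0.8 5.6] w 0.7 q [ 0.22  0.06  1.64 -0.    1.44  0.8 ]
[([691.7, 28.2, 56.6], 0.68)] [([717.4, 15.3, 55.9], 0.73)]
[([692.4, 29.7, 58.4], 0.77)] [([711.8, 13.8, 56.7], 0.56)]
```

View pics/c8.png

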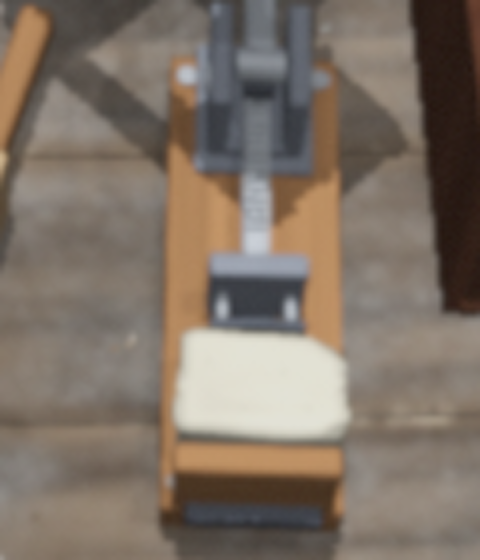

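Call:
step_arm(series=[[-1,0,1,-14,0],[-1,0,3,-30,0],[-1,0,4,-44,0],[-1,0,4,-46,0],[-1,0,4,-46,0],[-1,0,3,-36,0],[-1,0,3,-30,0],[-1,0,2,-26,0],[-1,0,2,-26,0],[-1,0,2,-26,0]])

```text
time: 24.8
tool_pos: [0.4868, 0.1644, 0.1131]
ee_rot: [-3.141, 0.0, 0.985]
wrist_force: [-0.6, 2.4, 2.0]
width: 0.0006
```

```bash
cat > m.py <<'E'
from h import *
rel((489,162.5,130),56.3)
u=np.array([np.cos(np.radians(-33.7)),np.sin(np.radians(-33.7))]);O=np.array([626.5,71.5])
for n in('side','scene'):
  v=snap(n,n+'_m')
  for l in ('pad_face','soap_mid','jaw'):
    for p,c in pp(v,l)[:1]: print(n,l,c,'clamp x',round((np.array(p[:2])-O)@u,1),p)
s=cv2.imread('pics/side_m.png'); cv2.imwrite('pics/cm.png',cv2.resize(s[215:315,330:410],None,fx=6,fy=6,interpolation=cv2.INTER_CUBIC))
E
python3 m.py
```

```text
t 24.8 tcp [486.8 164.4 113.1] yaw 56.4 shift [ -0.4   2.9 -16.9] turn 0.1 F [-0.6  2.4  2. ] w 0.6 q [0.22 0.04 1.6  0.   1.5  0.8 ]
side pad_face 0.5 clamp x 82.8 [697.0, 27.9, 56.1]
side soap_mid 0.71 clamp x -66.7 [491.1, -11.3, 28.9]Traceback (most recent call last):
  File "m.py", line 7, in <module>
    for p,c in pp(v,l)[:1]: print(n,l,c,'clamp x',round((np.array(p[:2])-O)@u,1),p)
               ~~^^^^^
  File "h.py", line 11, in pp
    return [(np.round(np.array(d['position'])*1000,1).tolist(),round(d['p'],2)) for d in getattr(models,fn)(s,l)[:2]]
                                                                                         ~~~~~~~~~~~~~~~~~~^^^^^
ValueError: it knows: carton_mid, clamp, clamp_stop, dog_top, flat_soap_mid, iron_weight_mid, lever_press, mallet, mallet_face, mallet_grip, pad_face, small_weight_mid, soap_mid
```

```bash
cat > m.py <<'E'
from h import *
import sys
rel((489,162.5,130),56.3)
u=np.array([np.cos(np.radians(-33.7)),np.sin(np.radians(-33.7))]);v=np.array([-u[1],u[0]]);O=np.array([626.5,71.5])
F=[]
for n in('side','wrist','scene'):
  s=snap(n,n+'_'+sys.argv[1]); F.append(robot.get_obs()['wrist_force'][2])
  if n!='wrist':
    for l in ('pad_face','soap_mid'):
      for p,c in pp(s,l)[:1]: print(n,l,c,'clamp x',round((np.array(p[:2])-O)@u,1))
      F.append(robot.get_obs()['wrist_force'][2])
  else: np.savez('w_'+sys.argv[1],**{k:s[k] for k in('pixels','fov_y','cx','cy','k1','R','t')})
print('Fz',np.round(F,1),np.mean(F))
w=dict(np.load('w_'+sys.argv[1]+'.npz')); h=.074
X,Y=np.meshgrid(np.arange(20,150,.25),np.arange(50,-50,-.5))
P=np.stack([O[0]+X*u[0]+Y*v[0],O[1]+X*u[1]+Y*v[1],0*X+h*1000],-1)/1000
c=P@w['R'].T+w['t'];a=c[...,:2]/c[...,2:];a=a*(1+w['k1']*(a**2).sum(-1,keepdims=True));f=240/np.tan(np.radians(w['fov_y']/2))
M=(a*f+[w['cx'],w['cy']]).astype(np.float32)
print('px/mm',np.linalg.norm(M[0,4]-M[0,0]).round(2),'range',M.min((0,1)),M.max((0,1)))
r=cv2.remap(w['pixels'],M[...,0],M[...,1],cv2.INTER_CUBIC)
cv2.imwrite('pics/r_'+sys.argv[1]+'.png',r[:,:,::-1])
E
python3 m.py a
```

```text
t 24.95 tcp [486.9 164.3 113.2] yaw 56.4 shift [ -0.4   2.7 -16.8] turn 0.1 F [-0.1  0.6  1.8] w 0.7 q [ 0.22  0.04  1.6  -0.    1.5   0.8 ]
side pad_face 0.59 clamp x 82.7
side soap_mid 0.74 clamp x 112.6
scene pad_face 0.58 clamp x 83.9
scene soap_mid 0.92 clamp x 110.0
Fz [2.1 2.3 2.1 2.5 2.3 1.6 1.8] 2.094024833780813
px/mm 1.54 range [594.86273 183.62701] [812.39435 329.01782]
```

Call:
step_arm(series=[[-1,0,0,3,0],[-1,0,-1,6,0],[-1,0,-1,6,0],[-1,0,-1,6,0]])

```text
time: 25.8
tool_pos: [0.4865, 0.1647, 0.108]
ee_rot: [3.141, -0.0, 0.984]
wrist_force: [-1.1, 0.3, 5.2]
width: 0.0
```

```bash
python3 m.py b
```

```text
t 25.8 tcp [486.5 164.7 108. ] yaw 56.4 shift [ -0.5   3.3 -22. ] turn 0.1 F [-1.1  0.3  5.2] w 0.0 q [ 0.22  0.05  1.61 -0.    1.49  0.8 ]
side pad_face 0.74 clamp x -2.6
side soap_mid 0.91 clamp x 115.6
scene pad_face 0.61 clamp x 87.1
scene soap_mid 0.71 clamp x 112.2
Fz [5.2 4.9 5.6 5.9 5.  4.7 6.2] 5.344460090264101
px/mm 1.57 range [601.1729  184.48686] [822.94336 332.77838]
```

Call:
step_arm(series=[[-1,0,0,3,0],[-1,0,0,5,0],[-1,0,0,5,0],[-1,0,0,5,0]])

```text
time: 26.65
tool_pos: [0.4862, 0.1649, 0.1032]
ee_rot: [3.141, -0.0, 0.984]
wrist_force: [-3.1, -0.2, 6.6]
width: 0.0005
```

```bash
cat > m2.py <<'E'
from h import *
import sys
rel((489,162.5,130),56.3)
F=[]; I=[]
for i in range(4):
  s=snap('side'); I.append(s['pixels'].astype(float)); F.append(robot.get_obs()['wrist_force'][2])
print('Fz',np.round(F,1),np.mean(F).round(2))
im=np.mean(I,0).astype(np.uint8); cv2.imwrite('pics/sm_'+sys.argv[1]+'.png',im[:,:,::-1])
def rect(im,h):
  u=np.array([np.cos(np.radians(-33.7)),np.sin(np.radians(-33.7))]);v=np.array([-u[1],u[0]]);O=np.array([626.5,71.5])
  X,Y=np.meshgrid(np.arange(20,150,1.),np.arange(30,-30,-1.))
  P=np.stack([O[0]+X*u[0]+Y*v[0],O[1]+X*u[1]+Y*v[1],0*X+h],-1)/1000
  M=np.array([proj(s,p) for p in P.reshape(-1,3)]).reshape(*X.shape,2).astype(np.float32)
  return cv2.remap(im,M[...,0],M[...,1],cv2.INTER_CUBIC)
ref=cv2.imread('pics/side8.png')[:,:,::-1].copy()
old=cv2.imread('pics/side_b.png')[:,:,::-1].copy()
R=[rect(i,74) for i in (ref,old,im)]
sep=np.full((4,130,3),255,np.uint8)
o=np.vstack([R[0],sep,R[1],sep,R[2]])
cv2.imwrite('pics/rr_'+sys.argv[1]+'.png',cv2.resize(o,None,fx=6,fy=3,interpolation=cv2.INTER_CUBIC)[:,:,::-1])
for y0,y1 in((16,20),(28,32)):
  for r in R: print(y0,'prof',cv2.cvtColor(r,cv2.COLOR_RGB2GRAY)[y0:y1].mean(0).astype(int)[25:85].tolist())
E
python3 m2.py c
```

```text
t 26.65 tcp [486.2 164.9 103.2] yaw 56.4 shift [ -0.5   3.7 -26.8] turn 0.1 F [-3.1 -0.2  6.6] w 0.5 q [0.22 0.05 1.62 0.   1.48 0.8 ]
Fz [6.1 6.9 7.7 7.2] 6.96
16 prof [100, 84, 74, 65, 64, 63, 62, 62, 62, 63, 63, 63, 63, 63, 64, 64, 65, 65, 64, 65, 66, 70, 76, 82, 90, 95, 98, 97, 95, 93, 97, 116, 140, 169, 186, 202, 213, 217, 222, 222, 223, 223, 223, 224, 224, 224, 224, 224, 223, 223, 224, 223, 223, 222, 222, 222, 222, 223, 223, 223]
16 prof [159, 162, 163, 164, 164, 162, 158, 149, 136, 122, 103, 87, 73, 65, 63, 60, 61, 61, 61, 61, 62, 63, 63, 64, 64, 64, 64, 63, 64, 66, 69, 76, 84, 93, 98, 103, 101, 104, 117, 135, 159, 178, 198, 208, 215, 220, 221, 223, 223, 223, 223, 223, 223, 223, 223, 223, 224, 223, 223, 223]
16 prof [151, 155, 158, 161, 162, 163, 164, 163, 162, 159, 148, 138, 120, 103, 86, 73, 66, 61, 61, 62, 61, 62, 62, 62, 62, 62, 62, 62, 64, 65, 67, 74, 80, 89, 95, 100, 99, 100, 109, 121, 144, 165, 189, 202, 212, 219, 220, 222, 222, 223, 223, 223, 223, 223, 223, 223, 223, 223, 223, 223]
28 prof [102, 83, 72, 65, 62, 63, 63, 63, 63, 62, 62, 62, 62, 62, 63, 63, 63, 62, 61, 61, 61, 63, 70, 78, 88, 97, 101, 99, 94, 93, 95, 112, 137, 166, 190, 203, 216, 219, 222, 223, 223, 224, 224, 224, 224, 224, 224, 224, 223, 223, 223, 223, 223, 223, 223, 222, 222, 223, 223, 223]
28 prof [163, 163, 164, 165, 165, 163, 158, 152, 138, 126, 108, 90, 77, 66, 63, 62, 62, 62, 62, 61, 61, 62, 63, 63, 62, 62, 62, 61, 61, 62, 63, 68, 76, 85, 94, 100, 104, 102, 111, 124, 146, 168, 188, 205, 213, 221, 222, 223, 224, 224, 224, 224, 224, 224, 224, 224, 224, 223, 223, 223]
28 prof [175, 167, 164, 163, 163, 165, 165, 166, 163, 161, 153, 142, 128, 108, 91, 75, 67, 63, 61, 62, 62, 62, 62, 62, 62, 62, 62, 62, 61, 62, 64, 69, 78, 87, 95, 100, 102, 98, 103, 112, 132, 157, 180, 201, 210, 219, 221, 222, 223, 223, 224, 223, 223, 224, 224, 223, 223, 223, 223, 223]
```

View pics/rr_c.png

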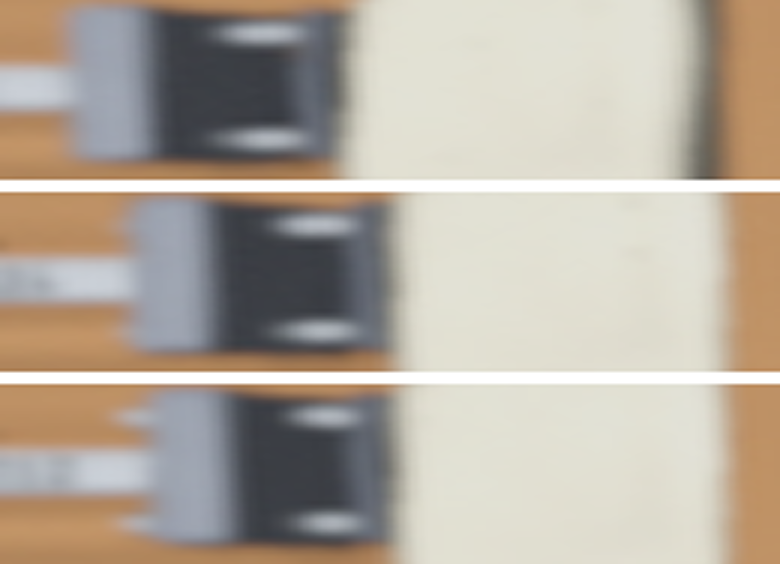

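Call:
step_arm(series=[[-1,0,0,3,0],[-1,0,0,6,0],[-1,0,0,6,0],[-1,0,0,6,0]])

```text
time: 27.35
tool_pos: [0.4861, 0.1651, 0.0977]
ee_rot: [-3.142, -0.001, 0.984]
wrist_force: [-3.2, 0.5, 9.3]
width: 0.0006
```

```bash
sed -i 's/^ref=.*/ref=cv2.imread("pics\/side0.png")[:,:,::-1].copy()/; s/side_b/side8/; s/arange(20,150/arange(-50,110/; s/130,3/160,3/; s/\[25:85\]//' m2.py
cat >> m2.py <<'E'
g=[cv2.cvtColor(r,cv2.COLOR_RGB2GRAY)[17:43].mean(0) for r in R]
np.save('g.npy',g)
E
sed -i '/prof/d;/^for y0/d' m2.py
python3 m2.py d
python3 - <<'E'
import numpy as np
g=np.load('g.npy')
for r,(a,b) in zip(g,((15,60),(90,145),(100,155))): print(a-50,r[a:b].astype(int).tolist())
E
```

```text
t 27.35 tcp [486.1 165.1  97.7] yaw 56.4 shift [ -0.6   3.9 -32.3] turn 0.1 F [-3.2  0.5  9.3] w 0.6 q [0.22 0.05 1.62 0.   1.47 0.8 ]
Fz [9.4 9.5 9.1 9. ] 9.25
-35 [149, 138, 126, 111, 94, 80, 68, 63, 61, 59, 60, 60, 60, 60, 60, 60, 61, 61, 61, 61, 62, 62, 62, 62, 62, 63, 67, 72, 79, 86, 91, 94, 93, 88, 81, 70, 58, 48, 37, 29, 23, 19, 18, 17, 17]
40 [162, 157, 149, 137, 119, 103, 85, 73, 66, 62, 62, 62, 62, 62, 63, 63, 63, 63, 63, 63, 63, 63, 63, 63, 63, 64, 65, 71, 79, 88, 96, 100, 100, 96, 96, 101, 119, 143, 170, 191, 204, 215, 219, 222, 223, 223, 223, 223, 224, 223, 223, 223, 223, 223, 223]
50 [162, 161, 161, 162, 163, 164, 164, 162, 156, 149, 135, 120, 103, 86, 74, 65, 63, 61, 61, 62, 62, 62, 62, 62, 63, 65, 69, 76, 84, 92, 98, 101, 101, 107, 117, 137, 159, 181, 199, 209, 217, 220, 222, 223, 223, 223, 223, 223, 223, 223, 223, 223, 223, 223, 223]
```

View pics/rr_d.png

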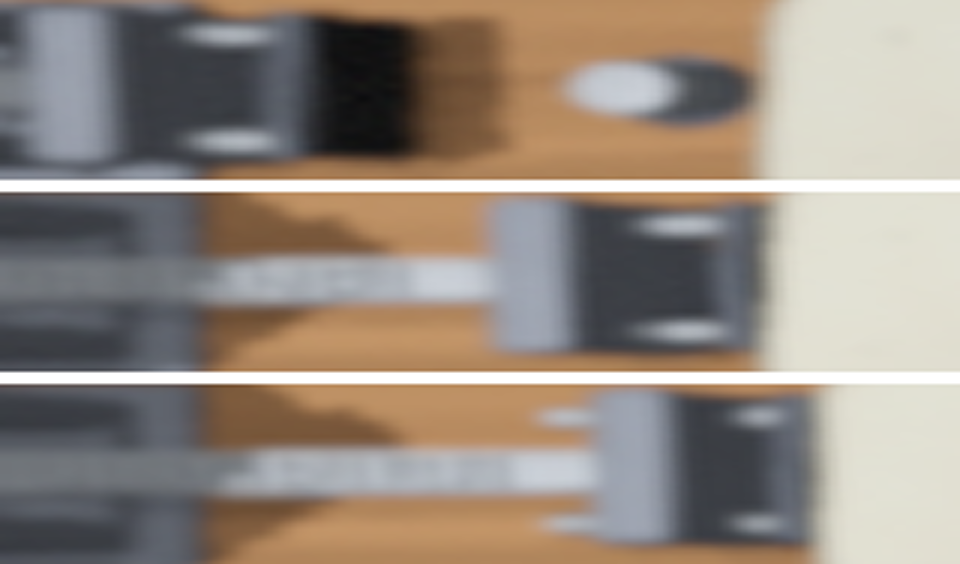

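Run:
```python
from h import *
s=snap('scene')
for l in ['small_weight_mid','iron_weight_mid','flat_soap_mid','carton_mid','mallet_face','soap_mid']: print(l,pp(s,l)[:1])
o=robot.get_obs(); print(o['time'],o['tool_pos'],o['wrist_force'])
robot.close_job()
```

```text
small_weight_mid [([454.2, 231.3, 11.8], 0.72)]
iron_weight_mid [([701.5, 25.8, 54.8], 0.36)]
flat_soap_mid [([478.6, -160.1, 18.5], 0.58)]
carton_mid [([616.5, -270.7, 19.6], 0.51)]
mallet_face [([529.4, -54.3, -0.6], 0.83)]
soap_mid [([721.5, 4.5, 51.5], 0.95)]
27.9 [0.48608266 0.1651181  0.09774555] [-3.95070444  0.15353629  9.36073175]
the job is handed in; nothing more can be done
```

The soap is clamped against the end stop, and I handed the job in at 27.9 s with the fingers still holding the lever down.

- **Dog and mallet:** I pressed the dog down with the mallet until the mallet face stopped on the board. A picture then showed the dog flush. The mallet went back to its original spot, standing and clear of the clamp.
- **Clamping:** I pumped three full strokes and a partial fourth. The last side picture shows the soap seated and the pad pushed back about 9 to 10 mm of 20. The lever force of about 9.3 N points to about 9.8 mm.
- **Disagreements:** My edge readings for the pad differed by about 1 mm, depending on which edge I used. The first force reading in the fourth stroke (2.1 N) was lower than I expected, but the later ones agreed with the pictures.
- **Other goods:** In the final check the small weight, flat soap, carton and mallet were where they started, to within measurement error. The network missed the iron weight, giving only a low-confidence false match on the clamp. The arm never went near it, and it was last seen in place in the picture after the dog was knocked down.

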